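# Check the steriliser feed-water tank with the dip rod

## Robot

A 6-joint arm with a two-finger parallel gripper is mounted at the origin on a cart in front of the work surface, level with it; the furniture and walls round the work are solid. World frame = base frame: x ahead of the robot, y to its left, z up, the work surface at z = 0. Lengths are in m, angles in degrees, forces in N, time in s.
With the tool pointing down it reaches from about 0.25 to 0.725 m from the base axis. Payload 4 kg.
Tool frame: the origin (TCP) lies on the mounting face of the last link; the fingertips stand 173 mm ahead of it and the grasp point (between the pads) lies 155 mm ahead of it; z points along the fingers, y is the line along which they close (so a half turn about z gives the same grasp; the last joint's range is limited). The gripper opens to 85 mm and grips with 20 to 120 N. Pads are 22 mm wide; open, the fingers measure 114 mm over their backs; the gripper's body (76 mm by 85 mm) begins 54 mm behind the grasp point. The pads swing forward as they close: fully open they stand 13 mm farther back than shut.
Start: joints at [77.292, 13.785, 0.286, 76.501, 0, 90], TCP at [0.11, 0.488, 0.405] pointing down, gripper open.
Joint ranges: [-155.79, 155.79], [-60.16, 107.12], [-62.33, 73.08], [-114, 123.19], [-81.49, 82.49], [-180, 180]. Speed limits (degrees/s): [159.86, 159.86, 180, 180, 180, 180].

## Interface

Orientations are given as a 3x3 rotation matrix whose columns are the frame's x, y, z axes.
In Python, from station import bot gives the robot as it stands. The module is installed in compiled form; this text tells all that it offers.
- The arm moves only by the tool play_rows, never from a script. Its argument "series" is a list of rows, each an object with "translation": the shift along the tool's x, y, z in m, a list of three; "delta_rot": the turn, a rotation vector about the tool's x, y, z in rad, a list of three; "fingers": the closure, from -1 (fully open) to 1 (shut). A call has 1 to 5 rows; each row is the pose to reach, as a shift and turn from the pose commanded when the call began, along the tool's axes at that moment; what a row does not reach only later rows make up. A row lasts 1/8 s, in which the tool goes at most 62.5 mm and 10.7 degrees, less where a joint would pass 70% of its speed; a pose out of reach is approached as far as the arm can. A call with a gripper value outside its range is refused whole. The fingers move at their own pace and stop on an object; "squeeze" is the grip in N (left out, the last holds). Time passes only in rows, so rows that repeat a pose let the fingers close. It gives the time, the measured TCP pose, the force, the opening and the grip force at its end, in the units of the state.
- bot.observe(): the state, without advancing time (a new reading comes with each control period).
- bot.snapshot(name): name is "scene" or "top" or "wrist"; returns a dict with "image" (480x640x3 uint8, blue, green, red), "intrinsics" (3x3 intrinsics, pixels), "origin" and "attitude" of the camera in the world. Camera axes: x right, y down, z forward; pixel columns grow to the right and rows downward; lengths in m; the calibration is good to about 2 mm. The wrist camera is an equidistant fisheye: a pixel r from the principal point sees the ray r / f radians off the axis. A picture is of the moment at which its call begins. There is no depth.
- bot.hand_in(): hands the job in; it is judged then, once.
Trained networks look in the newest picture that a camera, given by its name, has taken for a name from the list of things; names that differ only in an ending like _2 or _b are one class to them, and where a whole thing is asked for, a point or a joint stands for the part that bears it (a point fixed in the world has none). Each returns a list of dicts, best first, with "score" (0 to 1); they miss things now and then, are a little off and sometimes report something else, mostly with a low value. They report only what shows in the picture. A call takes as long as a camera call. They do not tell look-alikes from the thing itself.
- bot.recognise(camera, label): "pixel" ([column, row] in pixels, amid what is visible of it).
- bot.regions_of(camera, label): "pixels" (480x640 bool, what is visible of it) and "pixel" ([column, row] in pixels, amid what is visible of it).
The state is a dict: "time_s": time; "joint_pos": joint angles; "qvel": joint speeds; "joint_efforts": joint torques, N m; "eef_pos": TCP position; "tcp_rot": TCP orientation; "contact_force": force on the tool from outside, world axes, zero at the start; "wrist_torque": the same for the moment, N m; "finger_gap": opening from 0.0 (shut) to 1.0 (fully open); "finger_force": force on a finger pad.
Only numpy, scipy, OpenCV 4.12 (cv2) and the standard library are available. Lean on these libraries where they do the work, as an engineer would, in place of code of your own. Each camera call takes 0.05 s, during which the arm holds its last target. There are 200 camera calls.

## Task

Check the level in the steriliser's feed-water tank: swing the cam lever fully round to free the port cover, slide the cover fully open, then take the dip rod from its drip stand by the black grip and lower it gently into the port until its collar rests on the rim. Draw the rod straight out and finish with it still held in the gripper, lying level and still, at least 15 cm above the desk and touching nothing else, so that the marks near its tip can be read. Leave the cover open, and leave everything else on the desk where it is.

Things in the scene. Friction and masses are not known exactly. Their poses are not given: they have to be found in the camera images.
- tank: feed-water tank, a low white enamelled case with a steel top deck, 170 (x) x 250 (y) x 95 mm high (the deck is 95 mm above the desk); it does not move. Origin: centre of its underside; x points from its front (drain cock, louvres) to its back, y to its left seen from the front, z up. Black filler cap (not used, 17 mm high) at tank (30, 88) mm
- port (a point): centre of the dip port's upper rim, 102 mm above the desk, at tank (20, -50) mm. The mouth is a funnel 24 mm wide at the rim (rim 32 mm over its outside) that narrows in 7 mm to a guide tube of 14 mm bore, 45 mm long, open below; z points up. Two rails run along tank y on either side of the port, their inner edges 19 mm from its centre, top 8 mm above the rim
- cam_lever (a joint): turn of the cam lever (rad) about an upright axis: 0 = locked, handle sticking out to the tank's front (-x); grows as the handle swings clockwise seen from above; 1.6 = end stop, freed, handle lying along the tank's +y (left). Its eccentric disc blocks the cover's stop pin below about 0.9. It stays where it is left; about 1 N at the knob turns it
- lever_knob (a point): centre of the black ball knob (20 mm diameter) at the end of the cam lever, 62 mm from the pivot, 124 mm above the desk; free on all sides, the deck or open air 19 mm under the ball
- lever_pivot (a point): point on the cam lever's upright axis, at the height of the knob's centre; at tank (-36, -18) mm; the boss there reaches 5 mm higher
- port_cover (a joint): slide of the port cover (m) along the tank's +y (left): 0 = shut over the port, 0.045 = end stop, fully open, its edge then 25 mm from the port's centre. About 2 N slides it once the lever is freed; it stays where it is left
- cover_tab (a point): centre of the upright black tab on the port cover by which it is slid: 28 mm along tank x, 8 mm thick along tank y, its top 11 mm above this point (131 mm above the desk); the cover plate beside the tab lies 13 mm below this point
- drip_stand: round steel drip stand: a disc foot 84 mm across carrying an upright tube with a funnel rim 32 mm across, 100 mm high; it does not move. Origin: centre of its underside
- dip_rod: the dip rod, loose, about 90 g, 142 mm long, round: steel, 8 mm diameter, dark ring marks, rounded tip; a collar 30 mm across, 6 mm thick, its underside 80 mm above the tip; a black ribbed grip, 16 mm diameter, from 90 to 142 mm. Origin: the tip; z points from tip to grip. At the start it stands upright in the drip stand, collar on the stand's rim, tip 20 mm above the desk
- rod_collar (a point): centre of the underside of the collar, 80 mm above the tip; z as the rod
- rod_grip (a point): point on the rod's axis in the black grip, 118 mm above the tip, 24 mm below the grip's end. The grip may be taken at any tilt: turning the held rod from upright to level takes about a quarter turn, which can be shared between a tilt when it is taken and a contrary tilt at the end
- rod_tip (a point): lower end of the dip rod
- dropper_bottle: bystander: amber dropper bottle, 36 x 81 mm, standing to the right of the tank. Origin: underside
- sample_cup: bystander: screw-cap sample cup, 62 x 69 mm, standing behind left. Origin: underside
- syringe: bystander: packed syringe, 155 mm long, lying in front of the drip stand. Origin: underside
- swab_a: bystander: flat square swab pack, 51 x 9 mm, left of the drip stand. Origin: underside
- swab_b: bystander: flat square swab pack, 51 x 9 mm, behind the drip stand. Origin: underside
- marker: bystander: capped marker, 120 mm long, lying in front of the tank. Origin: underside
- thermo: bystander: clinical thermometer, 140 mm long, lying in front of the tank. Origin: underside
Things that resemble listed ones, but are neither listed nor needed, are in the scene too. Of the things that look like the drip_stand, take the one that is farthest to the robot's right at the start. What is meant by the dip_rod is not orange, and is the smaller of those in its own colour.

How it is judged:
By the outcome, as a careful person would: the job done as asked, in the order asked, and still so for the second after the job is handed in, while the arm keeps its last pose, push and grip.
It also fails if it takes over 64 s, if anything falls off the work surface, if the arm or the gripper's body presses on something with over 40 N, if the wrist force passes 120 N, or if a joint passes its speed limit or range.

## Working session

There is one attempt and no reset: what is moved stays moved. The work goes in short steps, Python scripts to look and compute and a tool call to move; the robot and the scene stay as the last step left them, time stands still between calls to the robot, and variables do not carry over. Pictures are saved under pics/ and viewed, at most 10 in all, crops included, and the job is handed in when it is done.

Besides the shell and the picture viewer there is one more tool, called after "Emit:" in YAML: its name, and indented under it one key for each argument. play_rows: Moves the arm, as the interface text tells. Its arguments: {"type":"object","properties":{"series":{"type":"array"},"squeeze":{"type":"number"}},"required":["series"]}

```bash
mkdir -p pics; cat > h.py <<'E'
from station import bot
import numpy as np, cv2
def ray(s,p,fish=False):
    K=np.array(s['intrinsics']);R=np.array(s['attitude']);o=np.array(s['origin'])
    x=(p[0]-K[0,2])/K[0,0];y=(p[1]-K[1,2])/K[1,1]
    if fish:
        r=np.hypot(x,y);d=np.array([x/r*np.sin(r),y/r*np.sin(r),np.cos(r)]) if r>1e-9 else np.array([0,0,1.])
    else: d=np.array([x,y,1.])
    return o,R@d
def at_z(s,p,z,fish=False):
    o,d=ray(s,p,fish);return o+d*(z-o[2])/d[2]
def proj(s,P,fish=False):
    K=np.array(s['intrinsics']);R=np.array(s['attitude']);c=R.T@(np.array(P)-np.array(s['origin']))
    if fish:
        r=np.hypot(c[0],c[1]);t=np.arctan2(r,c[2]);x,y=c[0]/r*t,c[1]/r*t
    else: x,y=c[0]/c[2],c[1]/c[2]
    return np.array([K[0,0]*x+K[0,2],K[1,1]*y+K[1,2]])
def tri(rays):
    A=np.zeros((3,3));b=np.zeros(3)
    for o,d in rays:
        d=d/np.linalg.norm(d);M=np.eye(3)-np.outer(d,d);A+=M;b+=M@o
    return np.linalg.solve(A,b)
E
python3 - <<'E'
from h import *
np.set_printoptions(precision=4,suppress=True)
for c in ['scene','top']:
    s=bot.snapshot(c);cv2.imwrite(f'pics/{c}0.png',s['image']);print(c,s['origin'],s['attitude'],s['intrinsics'])
    for l in ['tank','lever_knob','cover_tab','drip_stand','dip_rod']:
        print(l,[(np.round(r['pixel']),round(r['score'],2),np.round(at_z(s,r['pixel'],0.1),3)) for r in bot.recognise(c,l)])
print(bot.observe())
E
```

```text
scene [-0.0466 -0.7928  0.841 ] [[ 0.8522 -0.2824  0.4405]
 [-0.5229 -0.4873  0.6993]
 [ 0.0172 -0.8263 -0.563 ]] [[584.7601   0.     319.3599]
 [  0.     584.7601 246.0289]
 [  0.       0.       1.    ]]
tank [(array([384., 300.]), 0.74, array([ 0.544, -0.099,  0.1  ])), (array([430., 356.]), 0.53, array([ 0.521, -0.266,  0.1  ]))]
lever_knob [(array([375., 283.]), 0.87, array([ 0.561, -0.047,  0.1  ]))]
cover_tab [(array([412., 287.]), 0.55, array([ 0.619, -0.094,  0.1  ])), (array([388., 298.]), 0.45, array([ 0.555, -0.097,  0.1  ]))]
drip_stand [(array([281., 258.]), 0.75, array([0.438, 0.131, 0.1  ])), (array([219., 236.]), 0.65, array([0.354, 0.276, 0.1  ]))]
dip_rod [(array([259., 196.]), 0.92, array([0.518, 0.397, 0.1  ])), (array([286., 219.]), 0.77, array([0.524, 0.267, 0.1  ])), (array([221., 274.]), 0.72, array([0.3  , 0.141, 0.1  ])), (array([316., 245.]), 0.66, array([0.53 , 0.135, 0.1  ]))]
top [0.4287 0.1281 1.1533] [[ 0.0186 -0.9945  0.1034]
 [-0.9997 -0.0201 -0.0135]
 [ 0.0155 -0.1032 -0.9945]] [[484.4886   0.     316.6829]
 [  0.     484.4886 246.4819]
 [  0.      
[... 602 characters left out ...]
.1  ])), (array([400., 325.]), 0.69, array([ 0.372, -0.068,  0.1  ])), (array([257., 262.]), 0.49, array([0.502, 0.244, 0.1  ]))]
{'time_s': 0.6, 'joint_pos': array([77.2907, 13.7837,  0.2861, 76.501 ,  0.0007, 90.0007]), 'qvel': array([ 0.0922,  0.0167,  0.0328, -0.0359, -0.021 , -0.0402]), 'joint_efforts': array([ -0.    , -37.1975,  25.2571,   0.0013,  -0.    ,  -0.    ]), 'eef_pos': array([0.11  , 0.4877, 0.4047]), 'tcp_rot': array([[-0.9755,  0.22  , -0.    ],
       [ 0.22  ,  0.9755,  0.    ],
       [ 0.    ,  0.    , -1.    ]]), 'contact_force': array([0.0365, 0.9609, 0.0657]), 'wrist_torque': array([-0.0493,  0.0096, -0.0053]), 'finger_force': 0.0, 'finger_gap': 0.9955908135663905}
```

View pics/scene0.png

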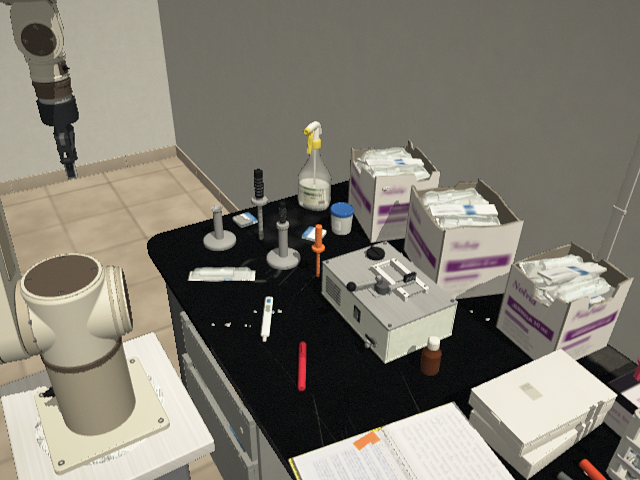

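View pics/top0.png

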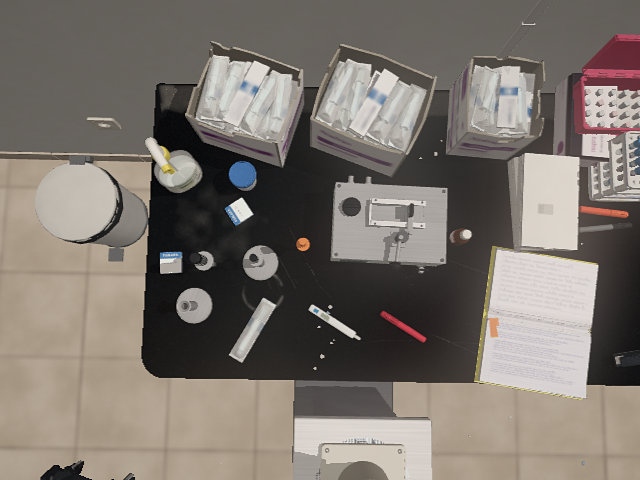

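Candidates for the dip rod in the scene view: black grip at (259,196), black grip in the right-hand stand at (283,235), and orange at (318,245). Orange is ruled out. The stand at (283,258) is further right than the one at (218,238), and its rod looks like the smaller black one. I'll check this in an enlarged crop.

```bash
python3 - <<'E'
import cv2,numpy as np
t=cv2.imread('pics/top0.png');s=cv2.imread('pics/scene0.png')
a=cv2.resize(t[165:285,315:475],(800,600),interpolation=cv2.INTER_CUBIC)
cv2.imwrite('pics/c_tank.png',a)
b=cv2.resize(s[155:285,190:335],(400,359),interpolation=cv2.INTER_CUBIC)
c=cv2.resize(s[235:365,315:460],(400,359),interpolation=cv2.INTER_CUBIC)
cv2.imwrite('pics/c_rods.png',np.hstack([b,c]))
E
```

```text
(no output)
```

View pics/c_tank.png

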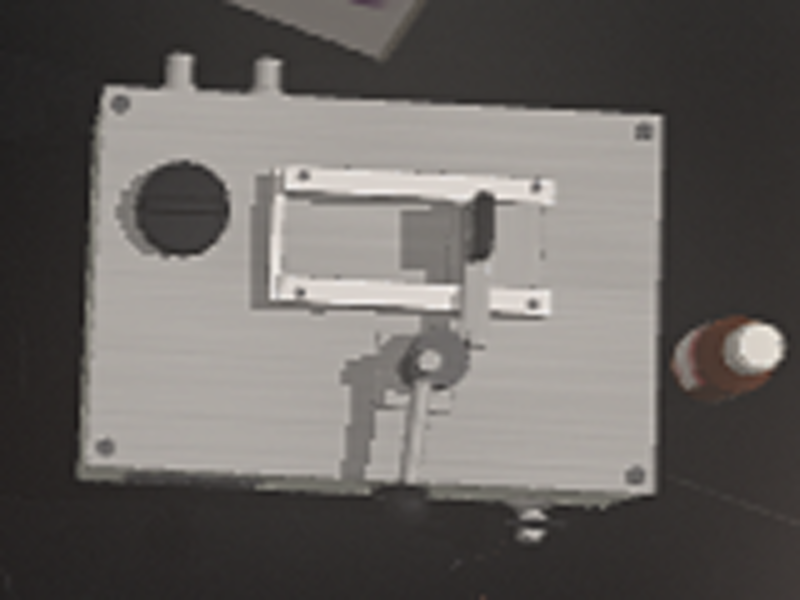

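View pics/c_rods.png

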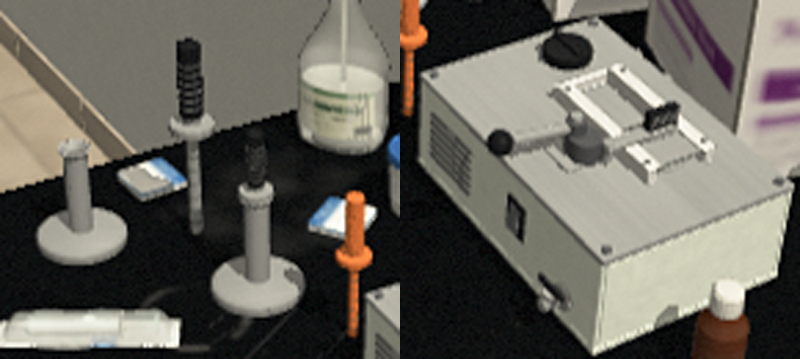

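The meant rod is the smaller black-gripped one in the right-hand stand (crop 255,160); the bigger black one stands free at (190,90). The tank crop shows the deck corners, the boss at (429,358), the lever sticking out to the front and the tab at (484,225). Next I'll fit the poses.

```bash
cat >> h.py <<'E'
def fit2(M,W):
    M=np.array(M)[:,:2];W=np.array(W)[:,:2];m=M.mean(0);w=W.mean(0);A=M-m;B=W-w
    th=np.arctan2((A[:,0]*B[:,1]-A[:,1]*B[:,0]).sum(),(A*B).sum())
    R=np.array([[np.cos(th),-np.sin(th)],[np.sin(th),np.cos(th)]]);t=w-R@m
    return th,R,t,np.abs((W-(M@R.T+t))).max(0)
E
python3 - <<'E'
from h import *
np.set_printoptions(precision=4,suppress=True)
T=bot.snapshot('top');S=bot.snapshot('scene')
tp=lambda p:((p[0]+.5)/5-.5+315,(p[1]+.5)/5-.5+165)
sp=lambda p:((p[0]+.5)/2.7586-.5+315,(p[1]+.5)/2.7586-.5+235)
C=[(.085,.125,.095),(.085,-.125,.095),(-.085,-.125,.095),(-.085,.125,.095)]
X=[(-.036,-.018,.129),(.030,.088,.112)]
pt=[tp(p) for p in [(104,86),(662,116),(655,490),(82,467),(429,358),(183,208)]]
ps=[sp(p) for p in [(195,22),(390,185),(200,264),(20,74)]]
W=[at_z(T,p,m[2]) for p,m in zip(pt,C+X)]
th,R,t,e=fit2(C+X,W);print('top',np.degrees(th),t,e)
W2=[at_z(S,p,m[2]) for p,m in zip(ps,C)]
th2,R2,t2,e2=fit2(C,W2);print('scene',np.degrees(th2),t2,e2)
th,R,t,e=fit2(C+X+C,W+W2);print('both',np.degrees(th),t,e)
for n,q in dict(port=(.02,-.05),pivot=(-.036,-.018),knob=(-.098,-.018)).items(): print(n,R@q+t)
print('knob scene',at_z(S,sp((100,142)),.124)[:2])
print('tab scene',at_z(S,sp((262,117)),.12)[:2],'top',at_z(T,tp((484,225)),.128)[:2])
for l in ['drip_stand','dip_rod']:
  for c,s in(('top',T),('scene',S)):
    for r in bot.regions_of(c,l):
        m=r['pixels'];ys,xs=np.nonzero(m);print(l,c,r['pixel'],r['score'],xs.min(),xs.max(),ys.min(),ys.max(),m.sum())
t0=cv2.resize(T['image'][220:310,155:305],(800,480),interpolation=cv2.INTER_CUBIC);cv2.imwrite('pics/c_stand.png',t0)
E
```

```text
top -1.560169800756679 [ 0.596  -0.0471] [0.0015 0.0017]
scene -1.9247376857910816 [ 0.5891 -0.048 ] [0.0029 0.0045]
both -1.7903683265974744 [ 0.5932 -0.0475] [0.0068 0.0052]
port [ 0.6116 -0.0981]
pivot [ 0.5566 -0.0644]
knob [ 0.4947 -0.0624]
knob scene [ 0.4947 -0.054 ]
tab scene [ 0.6181 -0.0857] top [ 0.6193 -0.0881]
drip_stand top [195.7, 303.9] 0.94 176 211 288 323 1019
drip_stand top [264.1, 263.0] 0.71 243 277 245 280 835
drip_stand top [461.1, 239.0] 0.53 450 470 229 243 233
drip_stand scene [281.5, 258.5] 0.92 267 300 229 269 738
drip_stand scene [223.3, 272.8] 0.72 189 254 268 282 827
drip_stand scene [219.1, 235.7] 0.64 203 235 206 250 792
dip_rod top [205.0, 262.0] 0.76 189 215 251 270 381
dip_rod top [253.6, 261.7] 0.49 249 263 253 266 164
dip_rod scene [258.5, 195.0] 0.81 252 266 170 238 460
dip_rod scene [283.4, 216.9] 0.63 277 287 202 228 203
dip_rod scene [316.5, 242.6] 0.56 312 324 225 276 305
```

View pics/c_stand.png

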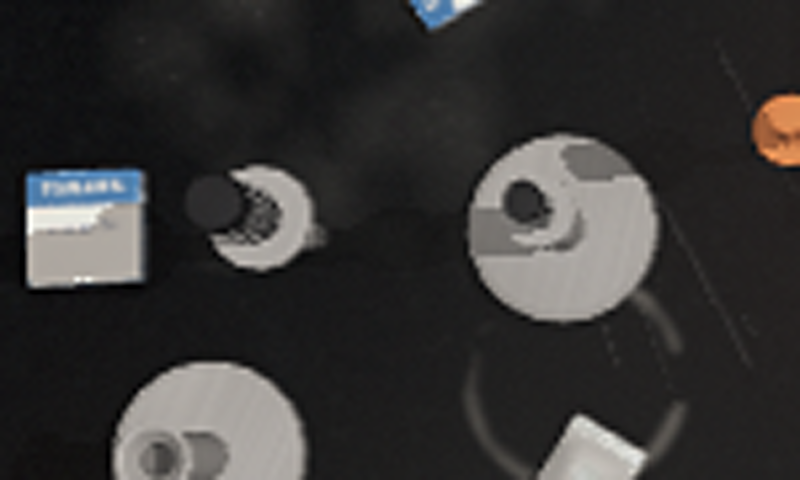

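```bash
python3 - <<'E'
from h import *
np.set_printoptions(precision=4,suppress=True)
T=bot.snapshot('top');S=bot.snapshot('scene');w=bot.snapshot('wrist')
q=lambda p:((p[0]+.5)/5.333-.5+155,(p[1]+.5)/5.333-.5+220)
print('foot',at_z(T,q((562,228)),.004),'rodtop',at_z(T,q((523,200)),.162))
print('scene rod top',at_z(S,(282.5,203),.160), 'grip centre',at_z(S,(282.3,214),.138))
o=bot.observe();R=o['tcp_rot'];print('cam in tool',R.T@(np.array(w['origin'])-o['eef_pos']),R.T@np.array(w['attitude']),w['intrinsics'])
E
```

```text
foot [0.5077 0.2463 0.004 ] rodtop [0.5073 0.2453 0.162 ]
scene rod top [0.5049 0.2465 0.16  ] grip centre [0.498  0.2358 0.138 ]
cam in tool [0.0827 0.0003 0.0315] [[-0.0014 -0.9469 -0.3215]
 [ 1.     -0.0016  0.0003]
 [-0.0008 -0.3215  0.9469]] [[371.6483   0.     316.8844]
 [  0.     371.6483 242.4647]
 [  0.       0.       1.    ]]
```

Emit:
play_rows:
  series:
    - {"translation": [0,0,0],"delta_rot": [0,0,0],"fingers": 1}
    - {"translation": [-0.07,-0.13,0],"delta_rot": [0,0,0],"fingers": 1}
    - {"translation": [-0.13,-0.18,0],"delta_rot": [0,0,0],"fingers": 1}
    - {"translation": [-0.19,-0.23,0],"delta_rot": [0,0,0],"fingers": 1}
    - {"translation": [-0.25,-0.27,0],"delta_rot": [0,0,0],"fingers": 1}

```text
time_s: 1.68
eef_pos: [0.2236, 0.2657, 0.4049]
tcp_rot: [[-0.976, 0.218, 0.001], [0.218, 0.976, 0.001], [-0.001, 0.001, -1.0]]
contact_force: [0.8, 0.7, -0.3]
finger_gap: 0.0
finger_force: 0.0
```

Emit:
play_rows:
  series:
    - {"translation": [-0.045,-0.04,0],"delta_rot": [0,0,-0.04],"fingers": 1}
    - {"translation": [-0.09,-0.08,0],"delta_rot": [0,0,-0.08],"fingers": 1}
    - {"translation": [-0.135,-0.12,0],"delta_rot": [0,0,-0.12],"fingers": 1}
    - {"translation": [-0.18,-0.16,0],"delta_rot": [0,0,-0.16],"fingers": 1}
    - {"translation": [-0.225,-0.2,0],"delta_rot": [0,0,-0.19],"fingers": 1}

```text
time_s: 2.3
eef_pos: [0.3996, 0.0208, 0.4051]
tcp_rot: [[-1.0, 0.031, 0.001], [0.031, 1.0, 0.0], [-0.001, 0.0, -1.0]]
contact_force: [0.8, 0.9, 0.4]
finger_gap: 0.005
finger_force: 0.0
```

Emit:
play_rows:
  series:
    - {"translation": [-0.035,-0.045,0.015],"delta_rot": [0,0,0],"fingers": 1}
    - {"translation": [-0.07,-0.09,0.03],"delta_rot": [0,0,0],"fingers": 1}
    - {"translation": [-0.1,-0.138,0.045],"delta_rot": [0,0,0],"fingers": 1}
    - {"translation": [-0.1,-0.138,0.045],"delta_rot": [0,0,0],"fingers": 1}

```text
time_s: 2.8
eef_pos: [0.4953, -0.1213, 0.3576]
tcp_rot: [[-0.999, 0.037, -0.003], [0.037, 0.999, 0.0], [0.003, 0.0, -1.0]]
contact_force: [-0.4, 0.8, -0.2]
finger_gap: -0.001
finger_force: 0.0
```

```bash
python3 - <<'E'
from h import *
np.set_printoptions(precision=4,suppress=True)
w=bot.snapshot('wrist');cv2.imwrite('pics/w1.png',w['image']);o=bot.observe();print(o['eef_pos'],o['joint_pos'])
for l in ['lever_knob','cover_tab','tank']: print(l,[(r['pixel'],r['score'],at_z(w,r['pixel'],.124,True)) for r in bot.recognise('wrist',l)])
E
```

```text
[ 0.4945 -0.1198  0.3584] [-13.6179  16.2756  -3.4114  70.4666   0.0114 -11.6203]
lever_knob [([414.3, 322.9], 0.75, array([ 0.5381, -0.0596,  0.124 ]))]
cover_tab [([370.8, 354.1], 0.62, array([ 0.5607, -0.0875,  0.124 ]))]
tank [([428.2, 293.7], 0.74, array([ 0.5173, -0.052 ,  0.124 ]))]
```

View pics/w1.png

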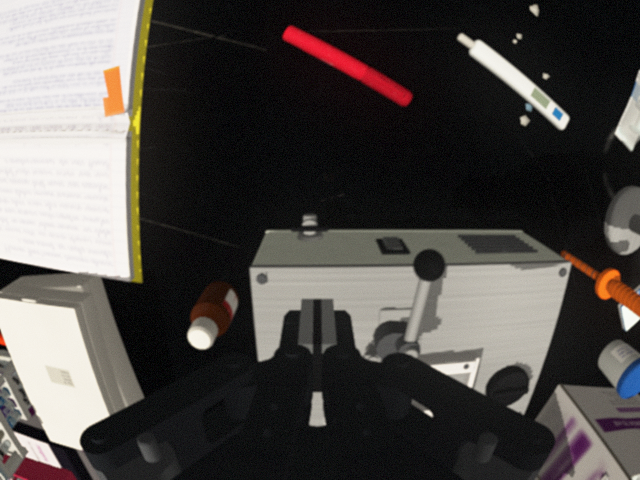

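The wrist view shows the knob at (429,264) and the front deck corners at (251,267) and (572,264). The lever is undisturbed.

```bash
python3 - <<'E'
from h import *
np.set_printoptions(precision=4,suppress=True)
w=bot.snapshot('wrist')
print('knob',at_z(w,(429,264),.124,True))
P=[(251,267),(572,264)];C=[(-.085,-.125),(-.085,.125)]
W=[at_z(w,p,.095,True) for p in P];print(W)
C.append((-.098,-.018));W.append(at_z(w,(429,264),.124,True))
th,R,t,e=fit2(C,W);print(np.degrees(th),t,e)
for n,q in dict(port=(.02,-.05),pivot=(-.036,-.018),knob=(-.098,-.018)).items(): print(n,R@q+t)
E
```

```text
knob [ 0.497  -0.0485  0.124 ]
[array([ 0.507 , -0.1628,  0.095 ]), array([0.5159, 0.0898, 0.095 ])]
-2.1360146833436726 [ 0.5961 -0.0378] [0.0005 0.0037]
port [ 0.6143 -0.0885]
pivot [ 0.5595 -0.0545]
knob [ 0.4975 -0.0522]
```

Emit:
play_rows:
  series:
    - {"translation": [0.001,0,0.035],"delta_rot": [0,0,0],"fingers": 1}
    - {"translation": [0.001,0,0.068],"delta_rot": [0,0,0],"fingers": 1}
    - {"translation": [0.001,0.01,0.068],"delta_rot": [0,0,0],"fingers": 1}
    - {"translation": [0.001,0.025,0.068],"delta_rot": [0,0,0],"fingers": 1}
    - {"translation": [0.001,0.035,0.068],"delta_rot": [0,0,0],"fingers": 1}

```text
time_s: 3.68
eef_pos: [0.4951, -0.0818, 0.2936]
tcp_rot: [[-1.0, 0.03, 0.003], [0.03, 1.0, -0.0], [-0.003, -0.0, -1.0]]
contact_force: [0.4, -0.0, -0.7]
finger_gap: 0.004
finger_force: 0.0
```

```bash
python3 - <<'E'
from h import *
np.set_printoptions(precision=4,suppress=True)
w=bot.snapshot('wrist');o=bot.observe();print(o['eef_pos'],o['contact_force'])
for l in ['lever_knob']: print(l,[(r['pixel'],r['score'],at_z(w,r['pixel'],.124,True)) for r in bot.recognise('wrist',l)])
g=cv2.cvtColor(w['image'],cv2.COLOR_BGR2GRAY)
cv2.imwrite('pics/w2.png',w['image'][150:480])
print('TCP fwd tip px',proj(w,o['eef_pos']+o['tcp_rot']@np.array([0,0,.173]),True))
for y in (-.0245,-.0134):print(y)
E
```

```text
[ 0.4951 -0.0812  0.2934] [-0.6101  0.6622 -0.3006]
lever_knob [([377.2, 326.3], 0.8, array([ 0.4996, -0.0553,  0.124 ]))]
TCP fwd tip px [318.1133 316.6827]
-0.0245
-0.0134
```

View pics/w2.png

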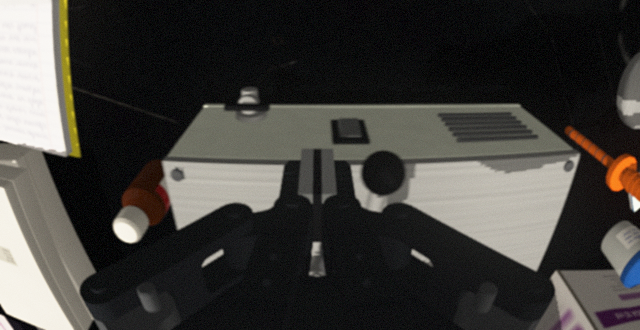

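The knob is at image (384,322), just left of the closed fingers. I'll push it along its arc.

Emit:
play_rows:
  series:
    - {"translation": [0.002,0.012,0.005],"delta_rot": [0,0,0.1],"fingers": 1}
    - {"translation": [0.003,0.024,0.005],"delta_rot": [0,0,0.26],"fingers": 1}
    - {"translation": [0.001,0.036,0.005],"delta_rot": [0,0,0.43],"fingers": 1}
    - {"translation": [-0.002,0.0465,0.005],"delta_rot": [0,0,0.6],"fingers": 1}
    - {"translation": [-0.007,0.057,0.005],"delta_rot": [0,0,0.78],"fingers": 1}

```text
time_s: 4.4
eef_pos: [0.5032, -0.0265, 0.2874]
tcp_rot: [[-0.684, 0.73, 0.0], [0.73, 0.684, -0.001], [-0.001, -0.001, -1.0]]
contact_force: [-0.7, -2.3, -0.1]
finger_gap: -0.0
finger_force: 0.7
```

```bash
python3 - <<'E'
from h import *
np.set_printoptions(precision=4,suppress=True)
w=bot.snapshot('wrist');o=bot.observe();R=o['tcp_rot'];print(o['eef_pos'],o['contact_force'],R)
k=[(r['pixel'],r['score'],at_z(w,r['pixel'],.124,True)) for r in bot.recognise('wrist','lever_knob')];print(k)
s=bot.snapshot('scene');print([(r['pixel'],r['score'],at_z(s,r['pixel'],.124)) for r in bot.recognise('scene','lever_knob')])
P=np.array([.558,-.061]);th=np.radians(-2);Q=np.array([[np.cos(th),-np.sin(th)],[np.sin(th),np.cos(th)]])
for a in (60,70,80,90,95):
    A=np.radians(a);t=P+Q@np.array([-.062*np.cos(A)-.02*np.sin(A),.062*np.sin(A)-.02*np.cos(A)])
    print(a,R.T@np.append(t-o['eef_pos'][:2],0))
E
```

```text
[ 0.504  -0.0256  0.2874] [0.2994 0.5301 0.3998] [[-0.6818  0.7315  0.0016]
 [ 0.7315  0.6818 -0.0001]
 [-0.0012  0.001  -1.    ]]
[([368.8, 337.7], 0.8, array([ 0.5226, -0.0146,  0.124 ]))]
[([376.2, 282.8], 0.51, array([ 0.5444, -0.0705,  0.124 ])), ([283.1, 214.1], 0.39, array([0.5103, 0.2549, 0.124 ]))]
60 [0.0024 0.0121 0.    ]
70 [0.002  0.0234 0.    ]
80 [-0.0004  0.0345  0.    ]
90 [-0.0047  0.0451  0.0001]
95 [-0.0075  0.05    0.0001]
```

Emit:
play_rows:
  series:
    - {"translation": [0.002,0.012,0],"delta_rot": [0,0,0.17],"fingers": 1}
    - {"translation": [0.002,0.023,0],"delta_rot": [0,0,0.34],"fingers": 1}
    - {"translation": [0,0.0345,0],"delta_rot": [0,0,0.51],"fingers": 1}
    - {"translation": [-0.004,0.044,0],"delta_rot": [0,0,0.68],"fingers": 1}
    - {"translation": [-0.005,0.0465,0],"delta_rot": [0,0,0.76],"fingers": 1}

```text
time_s: 5.22
eef_pos: [0.5403, 0.0017, 0.2867]
tcp_rot: [[0.002, 1.0, -0.001], [1.0, -0.002, 0.001], [0.001, -0.001, -1.0]]
contact_force: [-3.7, 1.0, 1.7]
finger_gap: -0.002
finger_force: 1.7
```

```bash
python3 - <<'E'
from h import *
np.set_printoptions(precision=4,suppress=True)
w=bot.snapshot('wrist');o=bot.observe();R=o['tcp_rot'];print(o['eef_pos'],o['contact_force'],R)
k=[(r['pixel'],r['score'],at_z(w,r['pixel'],.124,True)) for r in bot.recognise('wrist','lever_knob')];print(k)
E
```

```text
[0.5402 0.0018 0.2867] [-1.6778  0.7484  2.4215] [[ 0.0029  1.     -0.0015]
 [ 1.     -0.0029  0.0009]
 [ 0.0008 -0.0015 -1.    ]]
[([371.8, 338.7], 0.71, array([ 0.5635, -0.0023,  0.124 ]))]
```

Emit:
play_rows:
  series:
    - {"translation": [0,0.002,0],"delta_rot": [0,0,0],"fingers": 1}
    - {"translation": [0,0.004,0],"delta_rot": [0,0,0],"fingers": 1}
    - {"translation": [0,0.005,0],"delta_rot": [0,0,0],"fingers": 1}

```text
time_s: 5.7
eef_pos: [0.5425, 0.0018, 0.2863]
tcp_rot: [[-0.001, 1.0, -0.009], [1.0, 0.001, 0.001], [0.001, -0.009, -1.0]]
contact_force: [-13.3, 2.8, 8.4]
finger_gap: -0.003
finger_force: 6.6
```

Emit:
play_rows:
  series:
    - {"translation": [0,-0.015,0],"delta_rot": [0,0,0],"fingers": 1}
    - {"translation": [0,-0.015,-0.045],"delta_rot": [0,0,0],"fingers": 1}
    - {"translation": [-0.045,0.01,-0.045],"delta_rot": [0,0,0],"fingers": 1}
    - {"translation": [-0.09,0.045,-0.045],"delta_rot": [0,0,0],"fingers": 1}
    - {"translation": [-0.132,0.074,-0.045],"delta_rot": [0,0,0],"fingers": 1}

```text
time_s: 6.32
eef_pos: [0.6205, -0.1322, 0.3323]
tcp_rot: [[-0.001, 1.0, 0.002], [1.0, 0.001, -0.001], [-0.001, 0.002, -1.0]]
contact_force: [0.2, -0.4, -0.3]
finger_gap: 0.002
finger_force: 0.0
```

```bash
python3 - <<'E'
from h import *
np.set_printoptions(precision=4,suppress=True)
w=bot.snapshot('wrist');o=bot.observe();R=o['tcp_rot'];print(o['eef_pos'],o['contact_force'],R)
for l,z in (('cover_tab',.124),('lever_knob',.124)):
  print(l,[(r['pixel'],r['score'],at_z(w,r['pixel'],z,True)) for r in bot.recognise('wrist',l)])
cv2.imwrite('pics/w3.png',w['image'])
E
```

```text
[ 0.6228 -0.1374  0.3312] [ 5.979  -3.8195  0.8446] [[ 0.0043  1.      0.005 ]
 [ 1.     -0.0043 -0.0053]
 [-0.0052  0.005  -1.    ]]
cover_tab [([293.9, 198.8], 0.57, array([ 0.61  , -0.0867,  0.124 ]))]
lever_knob [([193.3, 118.2], 0.56, array([ 0.5614, -0.0456,  0.124 ])), ([279.2, 149.4], 0.43, array([ 0.6033, -0.0626,  0.124 ]))]
```

View pics/w3.png

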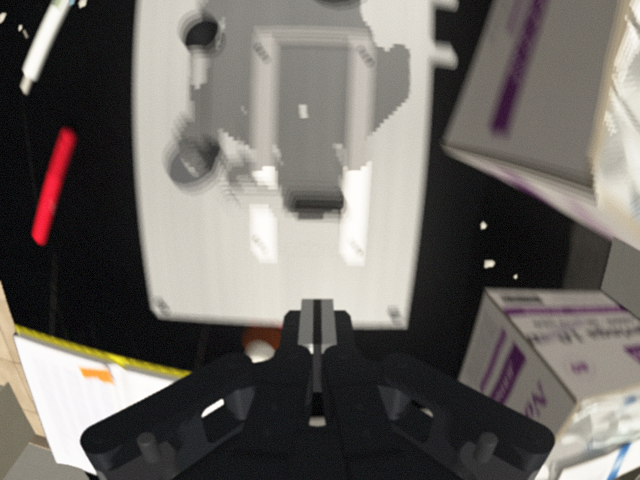

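The lever handle now lies along +y: boss at (190,160), knob at (203,30). The tab at (317,200) is straight ahead of the closed fingers. Next I lower and push it.

Emit:
play_rows:
  series:
    - {"translation": [0,-0.002,0.02],"delta_rot": [0,0,0],"fingers": 1}
    - {"translation": [0,-0.002,0.043],"delta_rot": [0,0,0],"fingers": 1}
    - {"translation": [0.015,-0.002,0.043],"delta_rot": [0,0,0],"fingers": 1}
    - {"translation": [0.027,-0.002,0.043],"delta_rot": [0,0,0],"fingers": 1}
    - {"translation": [0.039,-0.002,0.043],"delta_rot": [0,0,0],"fingers": 1}

```text
time_s: 7.1
eef_pos: [0.6176, -0.0901, 0.29]
tcp_rot: [[-0.0, 1.0, 0.002], [1.0, 0.0, -0.001], [-0.001, 0.002, -1.0]]
contact_force: [0.2, -2.2, -1.3]
finger_gap: -0.003
finger_force: 0.9
```

Emit:
play_rows:
  series:
    - {"translation": [0.008,0,0],"delta_rot": [0,0,0],"fingers": 1}
    - {"translation": [0.016,0,0],"delta_rot": [0,0,0],"fingers": 1}
    - {"translation": [0.024,0,0],"delta_rot": [0,0,0],"fingers": 1}
    - {"translation": [0.032,0,0],"delta_rot": [0,0,0],"fingers": 1}
    - {"translation": [0.036,0,0],"delta_rot": [0,0,0],"fingers": 1}

```text
time_s: 7.72
eef_pos: [0.6175, -0.0559, 0.2888]
tcp_rot: [[0.002, 1.0, 0.0], [1.0, -0.002, -0.004], [-0.004, 0.0, -1.0]]
contact_force: [0.9, -10.4, 1.1]
finger_gap: -0.001
finger_force: 5.3
```

Emit:
play_rows:
  series:
    - {"translation": [0.002,0,0],"delta_rot": [0,0,0],"fingers": 1}
    - {"translation": [0.003,0,0],"delta_rot": [0,0,0],"fingers": 1}
    - {"translation": [0.003,0,0],"delta_rot": [0,0,0],"fingers": 1}

```text
time_s: 8.1
eef_pos: [0.6175, -0.0552, 0.2889]
tcp_rot: [[0.004, 1.0, 0.0], [1.0, -0.004, -0.008], [-0.008, 0.0, -1.0]]
contact_force: [0.4, -12.1, 1.4]
finger_gap: 0.003
finger_force: 5.8
```

```bash
python3 - <<'E'
from h import *
np.set_printoptions(precision=4,suppress=True)
o=bot.observe();print(o['eef_pos'],o['contact_force'],o['joint_pos'])
E
```

```text
[ 0.6175 -0.0552  0.2889] [  0.4483 -12.0645   1.4435] [-5.0174 31.1365  8.6123 67.4166 -0.4483 85.2332]
```

The cover is at its end stop: the push force rose to 12 N with no further travel. I'll back off and go to the rod.

Emit:
play_rows:
  series:
    - {"translation": [-0.02,0,0],"delta_rot": [0,0,0],"fingers": 1}
    - {"translation": [-0.02,0,-0.06],"delta_rot": [0,0,0],"fingers": 1}
    - {"translation": [-0.02,0,-0.12],"delta_rot": [0,0,0],"fingers": 1}
    - {"translation": [0.03,-0.02,-0.12],"delta_rot": [0,0,-0.18],"fingers": 0}
    - {"translation": [0.085,-0.04,-0.12],"delta_rot": [0,0,-0.36],"fingers": 0}

```text
time_s: 8.72
eef_pos: [0.5772, 0.0328, 0.4094]
tcp_rot: [[-0.354, 0.935, 0.001], [0.935, 0.354, 0.002], [0.001, 0.002, -1.0]]
contact_force: [0.6, 0.1, -0.3]
finger_gap: 0.421
finger_force: 0.0
```

```bash
python3 - <<'E'
from h import *
np.set_printoptions(precision=4,suppress=True)
o=bot.observe();R=o['tcp_rot'];print(o['eef_pos'],o['finger_gap'],R.T@(np.array([.507,.2455,.405])-o['eef_pos']),np.degrees(np.arctan2(R[1,1],R[0,1])))
E
```

```text
[0.5772 0.0328 0.4094] 0.42145019090368646 [0.2238 0.0098 0.0047] 20.762262738834682
```

Emit:
play_rows:
  series:
    - {"translation": [0.055,0.002,0.005],"delta_rot": [0,0,-0.18],"fingers": 0}
    - {"translation": [0.11,0.005,0.005],"delta_rot": [0,0,-0.36],"fingers": 0}
    - {"translation": [0.165,0.007,0.005],"delta_rot": [0,0,-0.54],"fingers": 0}
    - {"translation": [0.21,0.01,0.005],"delta_rot": [0,0,-0.72],"fingers": 0}
    - {"translation": [0.224,0.01,0.005],"delta_rot": [0,0,-0.9],"fingers": 0}

```text
time_s: 9.35
eef_pos: [0.5069, 0.2484, 0.4031]
tcp_rot: [[-0.955, 0.297, -0.002], [0.297, 0.955, 0.001], [0.003, 0.0, -1.0]]
contact_force: [-0.3, -0.2, 0.7]
finger_gap: 0.497
finger_force: 0.0
```

Emit:
play_rows:
  series:
    - {"translation": [0,0,0],"delta_rot": [0,0,-0.15],"fingers": 0}
    - {"translation": [0,0,0],"delta_rot": [0,0,-0.3],"fingers": 0}
    - {"translation": [0,0,0],"delta_rot": [0,0,-0.3],"fingers": 0}
    - {"translation": [0,0,0],"delta_rot": [0,0,-0.3],"fingers": 0}

```text
time_s: 9.85
eef_pos: [0.5081, 0.2458, 0.4034]
tcp_rot: [[-1.0, 0.014, -0.001], [0.014, 1.0, 0.0], [0.001, 0.0, -1.0]]
contact_force: [-0.1, 0.9, -0.2]
finger_gap: 0.498
finger_force: 0.0
```

```bash
python3 - <<'E'
from h import *
np.set_printoptions(precision=4,suppress=True)
w=bot.snapshot('wrist');o=bot.observe();R=o['tcp_rot'];print(o['eef_pos'],o['finger_gap'],R)
tip=o['eef_pos']+R@np.array([0,0,.155]);print('grasp px',proj(w,tip,True),'rod top expected px',proj(w,[.507,.2455,.162],True))
print([(r['pixel'],r['score'],at_z(w,r['pixel'],.14,True)) for r in bot.recognise('wrist','dip_rod')])
cv2.imwrite('pics/w4.png',cv2.resize(w['image'][220:460,160:480],(800,600)))
E
```

```text
[0.5082 0.2457 0.4035] 0.5013452913293966 [[-0.9999  0.0137 -0.0008]
 [ 0.0137  0.9999  0.0001]
 [ 0.0008  0.0001 -1.    ]]
grasp px [316.1471 340.1426] rod top expected px [315.7694 258.7808]
[([477.0, 243.3], 0.86, array([0.5064, 0.359 , 0.14  ])), ([316.3, 236.5], 0.82, array([0.4999, 0.2459, 0.14  ])), ([39.3, 332.8], 0.18, array([ 0.5892, -0.015 ,  0.14  ]))]
```

View pics/w4.png

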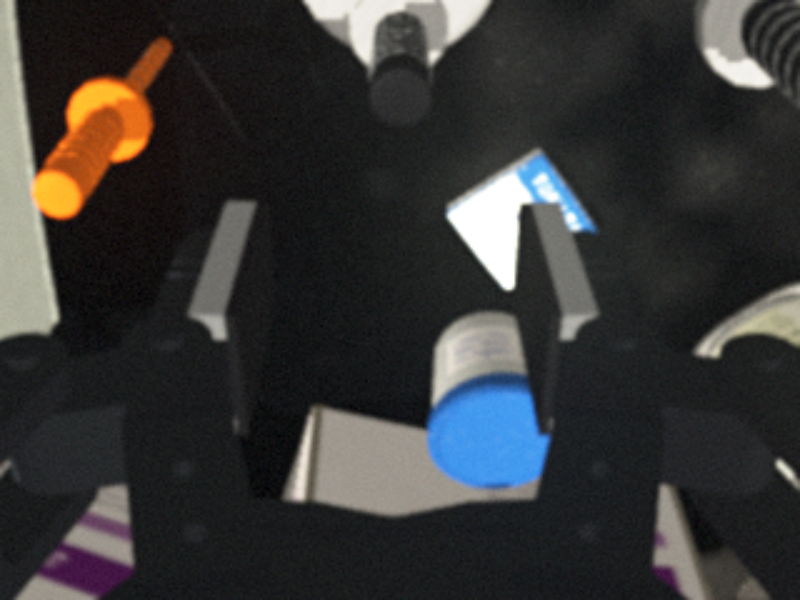

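The target rod's top is at crop (401,94), close to the predicted point, with the big black rod at the right edge and the orange one at the left. I'll descend and grip.

Emit:
play_rows:
  series:
    - {"translation": [0,0.0015,0.04],"delta_rot": [0,0,0],"fingers": 0}
    - {"translation": [0,0.0015,0.08],"delta_rot": [0,0,0],"fingers": 0}
    - {"translation": [0,0.0015,0.1],"delta_rot": [0,0,0],"fingers": 0}
    - {"translation": [0,0.0015,0.11],"delta_rot": [0,0,0],"fingers": 0}
    - {"translation": [0,0.0015,0.11],"delta_rot": [0,0,0],"fingers": 0.3}

```text
time_s: 10.58
eef_pos: [0.5081, 0.2474, 0.2934]
tcp_rot: [[-1.0, 0.012, -0.001], [0.012, 1.0, -0.0], [0.001, -0.0, -1.0]]
contact_force: [0.1, 0.4, 0.4]
finger_gap: 0.35
finger_force: 0.0
```

Emit:
play_rows:
  series:
    - {"translation": [0,0,0],"delta_rot": [0,0,0],"fingers": 0.5}
    - {"translation": [0,0,0],"delta_rot": [0,0,0],"fingers": 1}
    - {"translation": [0,0,0],"delta_rot": [0,0,0],"fingers": 1}
    - {"translation": [0,0,0],"delta_rot": [0,0,0],"fingers": 1}
  squeeze: 50

```text
time_s: 11.08
eef_pos: [0.5086, 0.2476, 0.2951]
tcp_rot: [[-1.0, 0.012, 0.003], [0.012, 1.0, 0.001], [-0.003, 0.001, -1.0]]
contact_force: [-0.3, -1.2, 6.6]
finger_gap: 0.17
finger_force: 48.6
```

```bash
python3 - <<'E'
from h import *
np.set_printoptions(precision=4,suppress=True)
w=bot.snapshot('wrist');o=bot.observe();R=o['tcp_rot'];print(o['eef_pos'],o['finger_gap'],o['contact_force'],o['finger_force'],R)
cv2.imwrite('pics/w5.png',w['image'][180:480])
E
```

```text
[0.5086 0.2476 0.2951] 0.1729531703805013 [ 0.5727 -0.7797  5.6612] 48.647863268852234 [[-0.9999  0.0119  0.0026]
 [ 0.0119  0.9999  0.001 ]
 [-0.0026  0.0011 -1.    ]]
```

View pics/w5.png

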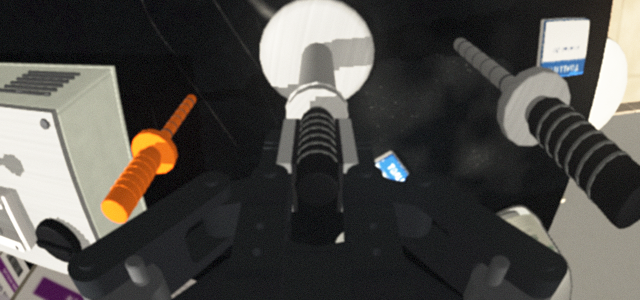

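The rod is gripped, with both pads on the ribbed grip and the collar still on the stand rim. I'll measure the open port numerically from the top camera while it is unoccluded.

```bash
python3 - <<'E'
from h import *
np.set_printoptions(precision=4,suppress=True,linewidth=250)
T=bot.snapshot('top');p=proj(T,[.6146,-.0976,.102]);print(p)
g=cv2.cvtColor(T['image'],cv2.COLOR_BGR2GRAY)
x,y=map(int,np.round(p));print(x-13,y-11);print(g[y-11:y+12,x-13:x+14])
S=bot.snapshot('scene');p=proj(S,[.6146,-.0976,.102]);print(p)
g=cv2.cvtColor(S['image'],cv2.COLOR_BGR2GRAY)
x,y=map(int,np.round(p));print(x-15,y-9);print(g[y-9:y+12,x-15:x+14])
E
```

```text
[413.2086 213.8838]
400 203
[[217 217 217 217 216 216 216 217 217 217 217 217 217 217 216 217 216 216 216 216 218 171 162 212 217 210 175]
 [169 177 184 185 207 223 226 228 226 227 227 226 226 224 222 223 222 221 220 220 220 221 222 220 219 196 168]
 [167 167 167 121 107 107 107 108 108  96  92  94 105 110 107 109 114 122 155 170 177 184 185 206 222 205 174]
 [168 169 168 166 167 124 112 112 112 113 112 112 111 112 112 111 111 111 109 158 164 165 165 164 163 165 167]
 [167 168 169 166 167 167 170 171 141 155 167 169 166 166 167 169 170 169 170 168 167 165 166 165 165 165 165]
 [168 168 184 173 171 171 151 124 162 167 160 170 175 171 173 175 174 168 148 144 163 167 166 167 167 168 167]
 [168 168 184 176 174 174 143 164 132 166 171 150 140 133 131 136 150 171 168 150 167 170 169 168 167 168 167]
 [168 168 184 173 171 169 124 109 163 166 148 144 140 134 132 127 121 144 170 169 168 167 167 168 167 167 168]
 [168 168 166 168 170 156 120 126 179 158 150 147 142 133 129 124 123 116 145 176 169 168 168 168 168 168 169]
 [169 169 167 171 124 113 114 172 169 158 154 107  85  84  84 113 119 120
[... 3309 characters left out ...]
112 109 108 136 169 202 203 245 244 217 163 132 141 152 177 177 174 169 164 174 179 176 176 177 178 178]
 [147 109 109 110 111 110 105 148 242 253 250 243 223 184 179 176 173 174 171 168 169 166 177 179 177 179 177 177 177]
 [182 150 147 108 110 111 107 106 165 243 233 219 129 130 164 160 162 165 171 168 175 175 174 176 177 177 178 175 177]
 [183 187 183 146 107 108 110 108 120 200 176 181 127 160 159 156 161 165 177 176 176 174 175 175 175 177 176 177 178]
 [182 183 185 184 147 105 109 109 120 197 195 201 168 179 178 178 175 174 177 175 175 175 174 174 174 174 176 178 177]
 [181 183 182 185 185 149 107 107 119 199 195 208 181 180 177 176 175 175 176 176 175 175 174 176 174 173 174 178 176]]
```

Emit:
play_rows:
  series:
    - {"translation": [0,0,-0.015],"delta_rot": [0,0,0],"fingers": 1}
    - {"translation": [0,0,-0.045],"delta_rot": [0,0,0],"fingers": 1}
    - {"translation": [0,0,-0.09],"delta_rot": [0,0,0],"fingers": 1}
    - {"translation": [0,0,-0.13],"delta_rot": [0,0,0],"fingers": 1}
    - {"translation": [0,0,-0.13],"delta_rot": [0,0,0],"fingers": 1}

```text
time_s: 11.85
eef_pos: [0.5087, 0.2478, 0.4282]
tcp_rot: [[-1.0, 0.012, 0.007], [0.012, 1.0, 0.004], [-0.007, 0.004, -1.0]]
contact_force: [0.2, 0.2, -1.0]
finger_gap: 0.178
finger_force: 48.9
```

Top camera: the rim spans cols 406.5–420.5 and rows 207.5–220.5, so its centre is about (413.5,214.1). That agrees with the fitted port (.614,-.098) to within 1 mm. I'll carry the rod over, high enough to clear the orange rod.

Emit:
play_rows:
  series:
    - {"translation": [0,0,-0.055],"delta_rot": [0,0,0],"fingers": 1}
    - {"translation": [-0.015,-0.05,-0.065],"delta_rot": [0,0,0],"fingers": 1}
    - {"translation": [-0.03,-0.1,-0.065],"delta_rot": [0,0,0],"fingers": 1}
    - {"translation": [-0.045,-0.15,-0.065],"delta_rot": [0,0,0],"fingers": 1}
    - {"translation": [-0.06,-0.2,-0.06],"delta_rot": [0,0,0],"fingers": 1}

```text
time_s: 12.48
eef_pos: [0.5659, 0.0453, 0.4828]
tcp_rot: [[-1.0, 0.011, -0.001], [0.011, 1.0, 0.0], [0.001, 0.0, -1.0]]
contact_force: [0.6, 1.1, -1.7]
finger_gap: 0.172
finger_force: 49.1
```

```bash
python3 - <<'E'
from h import *
np.set_printoptions(precision=4,suppress=True)
o=bot.observe();R=o['tcp_rot'];print(o['eef_pos'],o['joint_pos'],R.T@(np.array([.6155,-.096,.42])-o['eef_pos']),R)
E
```

```text
[0.5659 0.0453 0.4828] [ 4.575  21.0012 21.7505 90.8338  0.0121  5.2297] [-0.0513 -0.1407  0.0628] [[-0.9999  0.0114 -0.0015]
 [ 0.0114  0.9999  0.0001]
 [ 0.0015  0.0001 -1.    ]]
```

Emit:
play_rows:
  series:
    - {"translation": [-0.02,-0.05,0],"delta_rot": [0,0,0],"fingers": 1}
    - {"translation": [-0.04,-0.1,0.01],"delta_rot": [0,0,0],"fingers": 1}
    - {"translation": [-0.051,-0.14,0.035],"delta_rot": [0,0,0],"fingers": 1}
    - {"translation": [-0.051,-0.14,0.063],"delta_rot": [0,0,0],"fingers": 1}
    - {"translation": [-0.051,-0.14,0.063],"delta_rot": [0,0,0],"fingers": 1}

```text
time_s: 13.1
eef_pos: [0.6143, -0.0944, 0.4165]
tcp_rot: [[-1.0, 0.013, -0.009], [0.013, 1.0, 0.002], [0.009, 0.001, -1.0]]
contact_force: [-0.1, 0.1, -0.0]
finger_gap: 0.174
finger_force: 49.1
```

```bash
python3 - <<'E'
from h import *
np.set_printoptions(precision=4,suppress=True,linewidth=300)
w=bot.snapshot('wrist');o=bot.observe();R=o['tcp_rot'];e=o['eef_pos'];print(e,o['contact_force'],R)
tip=e+R@np.array([0,0,.275]);pt=proj(w,tip,True);pp=proj(w,[.6143,-.098,.102],True)
print('tip px pred',pt,'port px pred',pp)
for l in ('rod_tip','port','dip_rod','rod_collar','cover_tab','lever_knob'):
  print(l,[(r['pixel'],r['score']) for r in bot.recognise('wrist',l)])
g=cv2.cvtColor(w['image'],cv2.COLOR_BGR2GRAY)
x,y=map(int,np.round((pt+pp)/2));print(x-30,y-34);
for r in range(y-34,y+36,2): print(r,*('%3d'%v for v in g[r,x-30:x+32:2]))
cv2.imwrite('pics/w6.png',w['image'])
E
```

```text
[ 0.6147 -0.0938  0.4188] [ 0.3809 -0.4775 -0.7055] [[-0.9999  0.012  -0.0049]
 [ 0.012   0.9999  0.0009]
 [ 0.0049  0.0009 -1.    ]]
tip px pred [316.852  245.4628] port px pred [311.1845 229.8385]
rod_tip [([572.3, 152.6], 0.89), ([316.7, 315.6], 0.79)]
port [([370.6, 196.3], 0.84)]
dip_rod [([314.1, 315.4], 0.82), ([570.1, 155.0], 0.7)]
rod_collar [([573.9, 152.2], 0.91), ([317.6, 317.8], 0.62)]
cover_tab [([375.7, 228.7], 0.83), ([608.1, 215.0], 0.48)]
lever_knob [([378.0, 161.6], 0.77), ([318.4, 318.9], 0.52), ([376.4, 226.4], 0.4), ([610.7, 220.4], 0.19)]
284 204
204 241 241 241 240 235 237 242 241 240 242 241 239 240 241 241 241 241 240 241 239 239 241 240 240 239 241 239 240 240 238 240
206 242 241 241 243 243 242 241 242 242 243 242 243 243 243 241 242 242 243 243 243 243 242 243 242 243 242 242 241 242 243 242
208 228 229 231 229 235 236 233 233 234 233 235 233 234 236 238 238 240 239 239 238 238 238 236 239 238 240 241 241 241 238 240
210 179 177 182 178 188 182 172 173 175 181 175 180 174 152 149 157 159 156 150 148 162 179 168 178 182 195 190 192 199 201 198
212 169 172 
[... 3255 characters left out ...]
  66  67  68  69 201 244 241 241 240 240 240 242 241 241 241
264 236 240 239 187  83  89 208 241 240 239 242 241 238 157  84  80  74  70  68  69 184 240 241 240 239 239 238 241 239 239 240
266 236 241 240 219 137 154 233 241 242 243 240 197 123  90  75  73  70  72  75  65  83 146 199 233 241 242 242 242 241 241 240
268 203 212 216 215 195 201 222 223 214 195 130  80  86  94 102 102 102 100 101  99  91  74  77 114 180 226 237 236 237 234 236
270 177 183 174 181 176 182 165 124  96  88  97 127 154 170 173 167 167 169 168 167 169 145 104  78  75  96 140 182 188 182 184
272 180 175 180 178 180 171 122  91 104 136 161 173 173 179 179 175 167 170 173 180 181 178 168 157 123  86  84 132 173 177 179
```

Numerically, the wrist picture has the port rim centred at about (313.3,230) and the rod tip at about (317.5,241). So shift +4 mm in x and −3 mm in y, go lower and re-measure.

Emit:
play_rows:
  series:
    - {"translation": [-0.004,-0.003,0.015],"delta_rot": [0,0,0],"fingers": 1}
    - {"translation": [-0.004,-0.003,0.03],"delta_rot": [0,0,0],"fingers": 1}
    - {"translation": [-0.004,-0.003,0.03],"delta_rot": [0,0,0],"fingers": 1}
    - {"translation": [-0.004,-0.003,0.03],"delta_rot": [0,0,0],"fingers": 1}

```text
time_s: 13.95
eef_pos: [0.6191, -0.0969, 0.3904]
tcp_rot: [[-1.0, 0.012, -0.001], [0.012, 1.0, 0.0], [0.001, 0.0, -1.0]]
contact_force: [-0.4, -0.7, -0.7]
finger_gap: 0.175
finger_force: 49.1
```

```bash
python3 - <<'E'
from h import *
np.set_printoptions(precision=4,suppress=True,linewidth=300)
w=bot.snapshot('wrist');o=bot.observe();R=o['tcp_rot'];e=o['eef_pos'];print(e,o['contact_force'],R[:,2])
tip=e+R@np.array([0,0,.271]);pt=proj(w,tip,True);pp=proj(w,[.6143,-.097,.102],True)
print('tip centre px pred',pt,'port px pred',pp)
g=cv2.cvtColor(w['image'],cv2.COLOR_BGR2GRAY)
x,y=map(int,np.round(pp));print(x-30)
for r in range(y-28,y+34,2): print(r,*('%3d'%v for v in g[r,x-30:x+32:2]))
E
```

```text
[ 0.6192 -0.0969  0.3909] [-0.2655 -0.5341 -1.2451] [ 0.0002 -0.     -1.    ]
tip centre px pred [316.2392 245.0115] port px pred [316.0324 230.4765]
286
202 241 241 243 242 241 241 242 243 242 241 240 241 239 241 241 241 240 241 240 241 241 241 241 238 242 240 241 240 241 240 240
204 243 242 243 243 243 242 244 242 243 243 243 243 242 242 242 243 243 243 243 243 243 243 244 243 243 243 242 242 243 243 241
206 232 233 230 233 236 234 233 237 236 237 237 238 237 239 240 241 240 240 243 243 242 240 241 242 241 243 241 241 242 241 242
208 182 183 182 182 193 185 182 177 179 184 179 182 187 184 162 162 168 171 163 169 170 168 188 188 177 196 197 201 201 206 207
210 173 177 173 180 175 166 153 162 169 171 168 171 168 158 136 149 150 133 120 108 103 108 142 157 150 150 162 173 174 171 174
212 176 172 175 178 176 169 171 180 176 176 176 179 179 185 189 178 178 178 177 172 151 119 105 128 160 144 156 181 184 180 182
214 178 175 179 178 177 180 178 176 173 182 180 175 169 169 163 156 161 169 179 179 180 167 130 106 112 152 154 163 179 178 179
216 174 179 180 176 180 176 172 179 179 186 176 16
[... 2321 characters left out ...]
  73  72  74 107 114 105 104  98 105 103  99 108 121 120 123
254 176 173 136 132 135 133 131 112 104 107 102 103 100  98  78  68  69  69  71  93 106 104 103 105 104 105 105 104 102 105 103
256 135 126 107 100  99 101 101  98 101 103 100 101  96  92  75  74  71  62  63  98 109 102 109 100 104 101 105 105 104 105 103
258 186 179 177 179 172 170 167 168 168 158 155 152 122  93  82  72  68  67  69 112 131 129 129 124 124 126 123 125 121 122 121
260 243 242 241 242 241 241 240 240 240 241 239 239 185  91  80  75  67  69  69 186 236 233 234 234 235 233 231 231 226 230 231
262 243 241 241 243 242 242 240 242 242 242 242 242 179  86  72  69  70  69  67 206 242 242 240 240 240 242 242 241 241 241 242
```

Emit:
play_rows:
  series:
    - {"translation": [0.003,-0.0015,0.005],"delta_rot": [0,0,0],"fingers": 1}
    - {"translation": [0.003,-0.0015,0.012],"delta_rot": [0,0,0],"fingers": 1}
    - {"translation": [0.003,-0.0015,0.02],"delta_rot": [0,0,0],"fingers": 1}
    - {"translation": [0.003,-0.0015,0.028],"delta_rot": [0,0,0],"fingers": 1}
    - {"translation": [0.003,-0.0015,0.036],"delta_rot": [0,0,0],"fingers": 1}

```text
time_s: 14.62
eef_pos: [0.6161, -0.0983, 0.3539]
tcp_rot: [[-1.0, 0.012, -0.0], [0.012, 1.0, 0.0], [0.0, 0.0, -1.0]]
contact_force: [-0.3, -0.1, -1.5]
finger_gap: 0.175
finger_force: 49.1
```

```bash
python3 - <<'E'
from h import *
np.set_printoptions(precision=4,suppress=True)
o=bot.observe();print(o['eef_pos'],o['contact_force'],o['wrist_torque'],o['tcp_rot'][:,2],o['finger_gap'])
E
```

```text
[ 0.6161 -0.0983  0.3539] [-0.34   -0.0772 -1.4799] [ 0.0599 -0.0216 -0.0032] [-0.0004  0.0001 -1.    ] 0.17534319516681793
```

Emit:
play_rows:
  series:
    - {"translation": [0,0,0.009],"delta_rot": [0,0,0],"fingers": 1}
    - {"translation": [0,0,0.018],"delta_rot": [0,0,0],"fingers": 1}
    - {"translation": [0,0,0.027],"delta_rot": [0,0,0],"fingers": 1}
    - {"translation": [0,0,0.036],"delta_rot": [0,0,0],"fingers": 1}
    - {"translation": [0,0,0.045],"delta_rot": [0,0,0],"fingers": 1}

```text
time_s: 15.25
eef_pos: [0.6161, -0.0983, 0.3091]
tcp_rot: [[-1.0, 0.012, 0.0], [0.012, 1.0, -0.0], [-0.0, -0.0, -1.0]]
contact_force: [-0.1, -0.2, -1.6]
finger_gap: 0.168
finger_force: 49.1
```

Emit:
play_rows:
  series:
    - {"translation": [0,0,0.002],"delta_rot": [0,0,0],"fingers": 1}
    - {"translation": [0,0,0.004],"delta_rot": [0,0,0],"fingers": 1}
    - {"translation": [0,0,0.006],"delta_rot": [0,0,0],"fingers": 1}
    - {"translation": [0,0,0.008],"delta_rot": [0,0,0],"fingers": 1}
    - {"translation": [0,0,0.009],"delta_rot": [0,0,0],"fingers": 1}

```text
time_s: 15.88
eef_pos: [0.6161, -0.0983, 0.3007]
tcp_rot: [[-1.0, 0.012, 0.0], [0.012, 1.0, -0.0], [-0.0, -0.0, -1.0]]
contact_force: [-1.4, 0.5, -0.3]
finger_gap: 0.174
finger_force: 49.1
```

Emit:
play_rows:
  series:
    - {"translation": [0,0,0.001],"delta_rot": [0,0,0],"fingers": 1}
    - {"translation": [0,0,0.002],"delta_rot": [0,0,0],"fingers": 1}
    - {"translation": [0,0,0.003],"delta_rot": [0,0,0],"fingers": 1}
    - {"translation": [0,0,0.003],"delta_rot": [0,0,0],"fingers": 1}

```text
time_s: 16.38
eef_pos: [0.6161, -0.0983, 0.2976]
tcp_rot: [[-1.0, 0.012, -0.0], [0.012, 1.0, 0.0], [0.0, 0.0, -1.0]]
contact_force: [-0.6, -0.3, -2.0]
finger_gap: 0.174
finger_force: 49.1
```

Emit:
play_rows:
  series:
    - {"translation": [0,0,0.001],"delta_rot": [0,0,0],"fingers": 1}
    - {"translation": [0,0,0.002],"delta_rot": [0,0,0],"fingers": 1}
    - {"translation": [0,0,0.002],"delta_rot": [0,0,0],"fingers": 1}

```text
time_s: 16.75
eef_pos: [0.616, -0.0983, 0.2972]
tcp_rot: [[-1.0, 0.012, 0.001], [0.012, 1.0, -0.0], [-0.001, -0.0, -1.0]]
contact_force: [-3.5, 0.1, 5.9]
finger_gap: 0.176
finger_force: 49.7
```

Emit:
play_rows:
  series:
    - {"translation": [0,0,0.0005],"delta_rot": [0,0,0],"fingers": 1}
    - {"translation": [0,0,0.0005],"delta_rot": [0,0,0],"fingers": 1}

```text
time_s: 17.0
eef_pos: [0.616, -0.0983, 0.2971]
tcp_rot: [[-1.0, 0.012, 0.002], [0.012, 1.0, -0.0], [-0.002, -0.0, -1.0]]
contact_force: [-2.5, 1.5, 7.2]
finger_gap: 0.174
finger_force: 49.7
```

Emit:
play_rows:
  series:
    - {"translation": [0,0,-0.008],"delta_rot": [0,0,0],"fingers": 1}
    - {"translation": [0,0,-0.02],"delta_rot": [0,0,0],"fingers": 1}
    - {"translation": [0,0,-0.035],"delta_rot": [0,0,0],"fingers": 1}
    - {"translation": [0,0,-0.05],"delta_rot": [0,0,0],"fingers": 1}
    - {"translation": [0,0,-0.065],"delta_rot": [0,0,0],"fingers": 1}

```text
time_s: 17.62
eef_pos: [0.6162, -0.0984, 0.3616]
tcp_rot: [[-1.0, 0.012, 0.001], [0.012, 1.0, -0.0], [-0.001, -0.0, -1.0]]
contact_force: [-0.6, -0.3, -1.2]
finger_gap: 0.172
finger_force: 49.5
```

Emit:
play_rows:
  series:
    - {"translation": [0,0,-0.02],"delta_rot": [0,0,0],"fingers": 1}
    - {"translation": [0,0,-0.04],"delta_rot": [0,0,0],"fingers": 1}
    - {"translation": [0,0,-0.065],"delta_rot": [0,0,0],"fingers": 1}
    - {"translation": [0,0,-0.09],"delta_rot": [0,0,0],"fingers": 1}
    - {"translation": [0,0,-0.11],"delta_rot": [0,0,0],"fingers": 1}

```text
time_s: 18.25
eef_pos: [0.6159, -0.0983, 0.4723]
tcp_rot: [[-1.0, 0.012, 0.002], [0.012, 1.0, -0.0], [-0.002, -0.0, -1.0]]
contact_force: [0.1, -0.0, -2.1]
finger_gap: 0.171
finger_force: 49.5
```

```bash
python3 - <<'E'
from h import *
np.set_printoptions(precision=4,suppress=True)
o=bot.observe();print(o['eef_pos'],o['contact_force'],o['joint_pos'],o['finger_gap'])
T=bot.snapshot('top')
S=bot.snapshot('scene')
for l in ('cover_tab','lever_knob'):
  print(l,[(r['pixel'],r['score'],at_z(S,r['pixel'],.124)) for r in bot.recognise('scene',l)],[(r['pixel'],r['score'],at_z(T,r['pixel'],.126)) for r in bot.recognise('top',l)])
E
```

```text
[ 0.6159 -0.0983  0.4723] [ 0.1249 -0.0017 -2.0781] [-9.0683 28.1699 31.1316 92.8633 -0.0005 -8.3926] 0.17075765925013348
cover_tab [([398.4, 273.8], 0.73, array([ 0.6015, -0.0692,  0.124 ]))] [([388.8, 213.8], 0.71, array([ 0.6094, -0.0398,  0.126 ]))]
lever_knob [([372.1, 280.0], 0.91, array([ 0.5427, -0.0589,  0.124 ]))] [([392.5, 235.9], 0.61, array([ 0.5616, -0.0479,  0.126 ])), ([239.5, 175.4], 0.17, array([0.6865, 0.2837, 0.126 ]))]
```

The rod was seated (7 N, collar at the expected height) and drawn out, and the cover still reads open. I'll retreat toward the robot and turn the rod level.

Emit:
play_rows:
  series:
    - {"translation": [0.05,0,0],"delta_rot": [0,0,0],"fingers": 1}
    - {"translation": [0.1,0,0],"delta_rot": [0,0,0],"fingers": 1}
    - {"translation": [0.15,0,0],"delta_rot": [0,-0.17,0],"fingers": 1}
    - {"translation": [0.19,0,0],"delta_rot": [0,-0.34,0],"fingers": 1}
    - {"translation": [0.22,0,0],"delta_rot": [0,-0.51,0],"fingers": 1}

```text
time_s: 19.18
eef_pos: [0.3939, -0.0954, 0.469]
tcp_rot: [[-0.871, 0.012, 0.491], [0.01, 1.0, -0.006], [-0.491, 0.0, -0.871]]
contact_force: [-0.3, 0.2, -0.0]
finger_gap: 0.173
finger_force: 49.1
```

Emit:
play_rows:
  series:
    - {"translation": [0,0,0],"delta_rot": [0,-0.17,0],"fingers": 1}
    - {"translation": [0,0,0],"delta_rot": [0,-0.34,0],"fingers": 1}
    - {"translation": [0,0,0],"delta_rot": [0,-0.51,0],"fingers": 1}
    - {"translation": [0,0,0],"delta_rot": [0,-0.68,0],"fingers": 1}
    - {"translation": [0,0,0],"delta_rot": [0,-0.85,0],"fingers": 1}

```text
time_s: 19.8
eef_pos: [0.3951, -0.0955, 0.4688]
tcp_rot: [[-0.217, 0.012, 0.976], [0.003, 1.0, -0.012], [-0.976, 0.001, -0.217]]
contact_force: [0.8, -0.8, -2.2]
finger_gap: 0.172
finger_force: 49.2
```

```bash
python3 - <<'E'
from h import *
np.set_printoptions(precision=4,suppress=True)
o=bot.observe();R=o['tcp_rot'];print(o['eef_pos'],o['contact_force'],o['joint_pos'],o['finger_gap'],R)
print('elev',np.degrees(np.arcsin(R[2,2])))
E
```

```text
[ 0.3951 -0.0955  0.4688] [ 0.8217 -0.822  -2.2294] [-19.3136 -18.6964 -48.5567 -16.6834  18.1592  -4.1259] 0.17213044768139468 [[-0.2166  0.0123  0.9762]
 [ 0.0035  0.9999 -0.0119]
 [-0.9763  0.0008 -0.2166]]
elev -12.509756236634221
```

Emit:
play_rows:
  series:
    - {"translation": [0,0,0],"delta_rot": [0,-0.12,0],"fingers": 1}
    - {"translation": [0,0,0],"delta_rot": [0,-0.225,0],"fingers": 1}
    - {"translation": [0,0,0],"delta_rot": [0,-0.225,0],"fingers": 1}
    - {"translation": [0,0,0],"delta_rot": [0,-0.225,0],"fingers": 1}
    - {"translation": [0,0,0],"delta_rot": [0,-0.225,0],"fingers": 1}

```text
time_s: 20.42
eef_pos: [0.3965, -0.0959, 0.4706]
tcp_rot: [[0.003, 0.012, 1.0], [-0.0, 1.0, -0.012], [-1.0, -0.0, 0.003]]
contact_force: [-0.2, -0.0, -0.9]
finger_gap: 0.175
finger_force: 49.2
```

```bash
python3 - <<'E'
from h import *
np.set_printoptions(precision=4,suppress=True,linewidth=250)
S=bot.snapshot('scene');o=bot.observe();R=o['tcp_rot'];e=o['eef_pos'];print(e,o['qvel'],o['contact_force'],o['finger_gap'],'elev',np.degrees(np.arcsin(R[2,2])))
P=[e+R@np.array([0,0,d]) for d in (.200,.235,.275)];p=[proj(S,q) for q in P];print('pred axis px',p)
for r in bot.regions_of('scene','dip_rod'): 
    ys,xs=np.nonzero(r['pixels']);print(r['pixel'],r['score'],xs.min(),xs.max(),ys.min(),ys.max())
# rod profile across the predicted line between collar and tip
g=cv2.cvtColor(S['image'],cv2.COLOR_BGR2GRAY)
d=(p[2]-p[0]);n=np.array([-d[1],d[0]])/np.linalg.norm(d)
for t in np.linspace(.1,1.1,9):
    c=p[0]+t*d;print(round(t,2),*[g[tuple(np.round(c+k*n).astype(int)[::-1])] for k in range(-9,10)])
E
```

```text
[ 0.3965 -0.0959  0.4707] [-0.1223  0.0392 -0.0858 -0.6737  0.0078  0.0571] [-0.2628  0.2826 -0.7657] 0.17106338261397636 elev 0.23653828210031985
pred axis px [array([426.1698, 117.4371]), array([442.263, 113.611]), array([460.068, 109.378])]
[314.7, 246.0] 0.89 313 323 226 275
[428.3, 119.3] 0.84 416 457 112 129
[260.8, 209.3] 0.64 251 267 198 238
[224.0, 273.7] 0.46 190 255 267 281
0.1 112 112 113 113 113 112 112 110 153 185 167 143 93 77 83 112 112 113 112
0.22 111 112 111 113 113 112 113 110 152 186 170 147 98 84 84 114 113 113 112
0.35 112 112 113 111 112 113 111 110 150 184 171 142 91 82 82 114 110 111 112
0.48 112 111 112 113 111 110 112 109 152 169 167 143 95 82 82 113 111 113 112
0.6 111 110 112 112 112 112 111 109 143 186 161 128 84 84 113 112 113 112 112
0.72 112 112 112 110 110 111 110 110 153 166 137 124 76 116 113 114 112 112 112
0.85 111 110 111 111 112 110 112 109 141 142 98 91 92 92 83 111 111 111 113
0.98 111 113 112 109 112 112 112 111 109 107 107 110 110 112 109 112 112 112 112
1.1 111 112 112 111 112 110 112 113 110 112 113 111 111 112 111 114 113 111 113
```

The rod is level to within about a degree, still, and 0.47 m above the desk. Handing in.

Emit:
play_rows:
  series:
    - {"translation": [0,0,0],"delta_rot": [0,0,0],"fingers": 1}
    - {"translation": [0,0,0],"delta_rot": [0,0,0],"fingers": 1}
    - {"translation": [0,0,0],"delta_rot": [0,0,0],"fingers": 1}
    - {"translation": [0,0,0],"delta_rot": [0,0,0],"fingers": 1}

```text
time_s: 21.02
eef_pos: [0.3964, -0.0958, 0.47]
tcp_rot: [[0.004, 0.012, 1.0], [0.0, 1.0, -0.012], [-1.0, 0.0, 0.004]]
contact_force: [0.5, 0.0, -1.2]
finger_gap: 0.172
finger_force: 49.2
```

```bash
python3 -c "
from h import *
o=bot.observe();print(o['qvel'],o['eef_pos']);print(bot.hand_in())"
```

```text
[ 0.11152504  0.0409748   0.01477135  0.0547085  -0.03847128  0.08735802] [ 0.39641595 -0.09583095  0.47002953]
the job is handed in; nothing more can be done
None
```

I swung the lever round to its stop, slid the cover fully open, and lowered the rod until its collar rested on the rim; it is now drawn out and held level and still about 0.47 m above the desk, and the job was handed in at about 21 s (no verdict was shown).

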